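# Nest the tapered mould sleeves loosely in their plaster shell

## Task

The long tapered sleeve is lying on its side: first stand it on the bench or the cork mat, narrow end down, and let it stand there by itself. Then take it again from above and nest it, narrow end down, in the fixed plaster shell, and nest the short sleeve in the long one; lower each straight down until it just sits in the taper under its own weight and let go, neither dropping it in nor pushing it, or it wedges and jams. Leave everything else on the bench where it is and upright.

Things in the scene. Friction and masses are not known exactly. Their poses are not given: they have to be found in the camera images.
- long_mid (a point): Long sleeve: loose white tapered tube, open at both ends, 110 mm long, outside diameter 40 mm at the narrow end, 62 mm at the wide end (radius grows 1 mm per 10 mm), wall 4 mm, about 130 g, waxed and slippery on the other sleeves. Point on its axis half-way along; z axis along the tube towards the wide end. Starts lying on its side on the mat, z nearly level; it can roll.
- short_mid (a point): Short sleeve: same kind of tube and taper, 90 mm long, 44 mm diameter at the narrow end, 62 mm at the wide end, wall 4 mm, about 110 g. Point on its axis half-way along; z towards the wide end. Starts standing wide end up between jar and pot. Seated in the long sleeve, its midpoint is about 50 mm above the long one's and its rim 40 mm above the long one's rim.
- shell_mouth (a point): Plaster shell: upright tapered tube on a 120 x 120 x 12 mm plywood board fixed to the bench. Point at the centre of its open mouth, 92 mm above the bench; z up. Mouth 53 mm wide inside, 65 mm outside; narrows downwards inside with the sleeves' taper. The long sleeve sits 65 mm deep in it: midpoint about 10 mm below the mouth, rim 45 mm above it.
- mat: Square brown cork mat, 190 x 190 x 3 mm, fixed on the bench; origin at the centre of its underside. The long sleeve, the tape and the brush start on it.
- bottle_mid (a point): Bystander near the shell: tall clear bottle, 64 mm diameter, 190 mm high; point at half height.
- jar_mid (a point): Bystander beside the short sleeve: glass jar, 50 mm diameter, 85 mm high; point at half height.
- pot_mid (a point): Bystander beside the short sleeve, on its other side: amber glass pot with a black lid, 58 mm diameter, 70 mm high; point at half height.
- tape_mid (a point): Bystander on the mat beside the long sleeve's narrow end: roll of black tape lying flat, 60 mm diameter, 24 mm high; point at half height.
- brush_grip (a point): Bystander on the mat beside the long sleeve: flat paint brush lying down, 150 mm long, 20 mm high, 42 mm wide at the bristles; point on the handle 30 mm from its middle, x axis towards the bristles.
- bowl_mid (a point): Bystander farther off: grey mixing bowl, 140 mm diameter, 75 mm high; point at half height.
- tin_mid (a point): Bystander farther off: tin with a paper label, 76 mm diameter, 100 mm high; point at half height.

How it is judged:
By the outcome, as a careful person would: the job done as asked, in the order asked, and still so for the second after the job is handed in, with the robot touching nothing.
It also fails if it takes over 72 s, if anything falls off the work surface, if the arm or the gripper's body presses on something with over 40 N, if the wrist force passes 120 N, or if a joint passes its speed limit or range.

## Robot

A 6-joint arm with a two-finger parallel gripper is mounted at the origin on the work surface. World frame = base frame: x ahead of the robot, y to its left, z up, the work surface at z = 0. Lengths are in mm, angles in degrees, forces in N, time in s.
With the tool pointing down it reaches from about 300 to 850 mm from the base axis. Payload 4.2 kg.
Tool frame: the origin (TCP) lies at the very end of the fingers, on their centre line; the grasp point (between the pads) lies 19 mm behind it; z points along the fingers, y is the line along which they close (so a half turn about z gives the same grasp; the last joint's range is limited). The gripper opens to 91 mm and grips with 3 to 60 N. Pads are 32 mm wide; open, the fingers measure 118 mm over their backs; the gripper's body (76 mm by 178 mm) begins 60 mm behind the grasp point.
Start: joints at [69.328, 18.312, 89.639, -0, 72.044, -1.146], TCP at [192.192, 541.946, 213.976] pointing down, gripper open.
Joint ranges: [-177.97, 177.97], [-48.28, 115.42], [12.27, 149.76], [-77.06, 257.06], [2.81, 150.46], [-146.56, 146.56]. Speed limits (degrees/s): [147.25, 147.25, 180, 180, 180, 180].

## Interface

Orientations are given as [roll, pitch, yaw] about the fixed x, y, z axes, in that order (R = Rz(yaw) Ry(pitch) Rx(roll)).
In Python, from workcell import env, eyes gives the robot as it stands.
- The arm moves only by the tool send_rows, never from a script. Its argument "targets" is text: rows parted by semicolons, each of 7 numbers parted by spaces: the shift along the tool's x, y, z in m, then the turn, a rotation vector about the tool's x, y, z in degrees, then the opening in per cent of the stroke, from 0 (shut) to 100 (fully open). A call has 1 to 12 rows; each row is the pose to reach, as a shift and turn from the pose commanded when the call began, along the tool's axes at that moment; what a row does not reach only later rows make up. A row lasts 1/12 s, in which the tool goes at most 41.7 mm and 7.16 degrees, less where a joint would pass 70% of its speed; a pose out of reach is approached as far as the arm can. A call with a gripper value outside its range is refused whole. The fingers move at their own pace and stop on an object; "grip_force" is the grip in N (left out, the last holds). Time passes only in rows, so rows that repeat a pose let the fingers close. It gives the time, the measured TCP pose, the force, the opening and the grip force at its end, in the units of the state.
- env.state(): the state, without advancing time (a new reading comes with each control period).
- eyes.grab_frame(name): name is "scene" or "top" or "wrist"; returns a dict with "image" (420x560x3 uint8, blue, green, red), "fovy" (degrees; the focal length in pixels is half the picture's height over the tangent of half this angle, whatever the lens; pixels are square), "cx", "cy" (the principal point, pixels), "eye" and "attitude" of the camera in the world. Camera axes: x right, y up, looking along -z (the intrinsics and any distortion apply to the point x, -y, -z); pixel columns grow to the right and rows downward; lengths in mm; the calibration is good to about 2 mm. A picture is of the moment at which its call begins. There is no depth.
- env.job_done(): hands the job in; it is judged then, once.
The state is a dict: "time_s": time; "qpos": joint angles; "qvel": joint speeds; "effort": joint torques, N m; "ee_pos": TCP position; "ee_rot": TCP orientation; "force": force on the tool from outside, world axes, zero at the start; "torque": the same for the moment, N m; "gripper_width": finger opening in mm; "gripper_force": force on a finger pad.
Only numpy, scipy, OpenCV 4.12 (cv2) and the standard library are available. Lean on these libraries where they do the work, as an engineer would, in place of code of your own. Each camera call takes 0.05 s, during which the arm holds its last target. There are 200 camera calls.

## Working session

There is one attempt and no reset: what is moved stays moved. The work goes in short steps, Python scripts to look and compute and a tool call to move; the robot and the scene stay as the last step left them, time stands still between calls to the robot, and variables do not carry over. Pictures are saved under pics/ and viewed, at most 10 in all, crops included, and the job is handed in when it is done.

Besides the shell and the picture viewer there is one more tool, called after "Emit:" as name(argument=value, ...) on one line, values as JSON. send_rows: Moves the arm, as the interface text tells. Its arguments: {"type":"object","properties":{"targets":{"type":"string"},"grip_force":{"type":"number"}},"required":["targets"]}

```bash
ls; mkdir -p pics; python3 - <<'E'
from workcell import env, eyes
import cv2,numpy as np
for n in ["scene","top","wrist"]:
    f=eyes.grab_frame(n); cv2.imwrite(f"pics/{n}0.png",f["image"])
    print(n,{k:(np.round(v,4).tolist() if not isinstance(v,str) else v) for k,v in f.items() if k!="image"})
print(env.state())
E
```

```text
pics
scene {'fovy': 57.311, 'cx': 284.3174, 'cy': 207.5739, 'eye': [1031.6251, -337.9961, 816.0185], 'attitude': [38.2589, -0.2946, 58.1193]}
top {'fovy': 51.937, 'cx': 280.3214, 'cy': 205.1848, 'eye': [312.9686, -6.4626, 1159.7808], 'attitude': [11.9601, -0.2689, -96.2745]}
wrist {'fovy': 71.0998, 'cx': 278.6022, 'cy': 207.919, 'eye': [113.6095, 569.7481, 384.717], 'attitude': [-17.1987, 0.0883, 70.4359]}
{'time_s': 0.15, 'qpos': array([ 6.93255341e+01,  1.83419009e+01,  8.96887057e+01,  6.07294021e-04,
        7.20437500e+01, -1.14629822e+00]), 'qvel': array([ 0.0293559 , -0.16172515, -0.38509402, -0.00143605,  0.11304623,
       -0.06711669]), 'effort': array([-5.14377862e-04, -4.12777662e+01, -2.32153273e+01,  7.25019816e-02,
        4.33034997e-02, -1.02905842e-04]), 'ee_pos': array([192.07541521, 541.58088943, 213.33785593]), 'ee_rot': array([-1.79925670e+02, -2.06488216e-03,  1.60471643e+02]), 'force': array([ 0.71542125, -0.36617788,  0.18704458]), 'torque': array([ 0.00886553,  0.00917134, -0.02229745]), 'gripper_force': 0.0, 'gripper_width': 91.22358479322945}
```

View pics/top0.png

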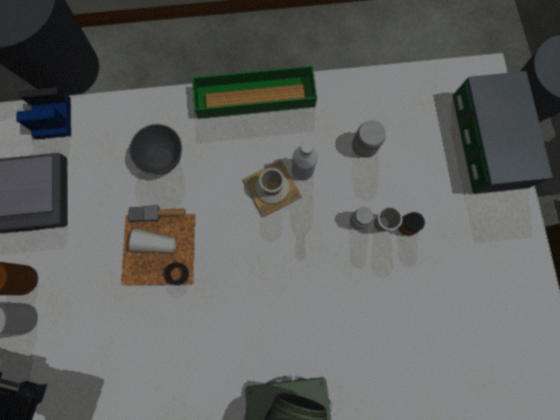

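View pics/scene0.png

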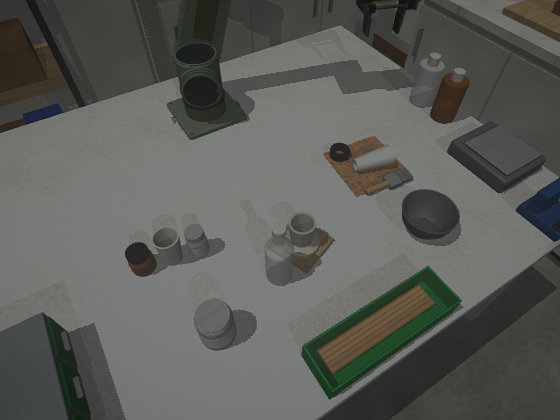

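Top view shows the mat at about (159,249), the long sleeve with its wide end at left (133,241) and narrow end at right (175,243), tape at (176,273), brush at (157,213). The shell is at (271,182), bottle at (304,160), jar at (363,218), short sleeve at (390,219) and pot at (412,223). The scene view agrees.

```bash
cat > h.py <<'E'
from workcell import env, eyes
import cv2, numpy as np
from scipy.spatial.transform import Rotation as R
def rot(a): return R.from_euler('xyz',a,degrees=True).as_matrix()
def foc(f): return 210/np.tan(np.radians(f["fovy"]/2))
def ray(f,u,v):
    d=np.array([(u-f["cx"])/foc(f),-(v-f["cy"])/foc(f),-1.]); d=rot(f["attitude"])@d
    return np.array(f["eye"]),d/np.linalg.norm(d)
def onz(f,u,v,z):
    e,d=ray(f,u,v); return np.round(e+d*(z-e[2])/d[2],1)
def proj(f,p):
    c=rot(f["attitude"]).T@(np.array(p,float)-f["eye"]); return np.round([f["cx"]-foc(f)*c[0]/c[2],f["cy"]+foc(f)*c[1]/c[2]],1)
def tri(obs):
    A=0;b=0
    for f,u,v in obs:
        e,d=ray(f,u,v); P=np.eye(3)-np.outer(d,d); A=A+P; b=b+P@e
    return np.linalg.solve(A,b)
def crop(f,x0,y0,w,h,k,name):
    im=cv2.resize(f["image"][y0:y0+h,x0:x0+w],None,fx=k,fy=k,interpolation=cv2.INTER_CUBIC)
    im=np.clip(im*1.4,0,255).astype('uint8'); cv2.imwrite(name,im); return im
E
python3 - <<'E'
from h import *
t=eyes.grab_frame("top"); s=eyes.grab_frame("scene")
for n,u,v,z in [("wide",133,241,30),("nar",175,243,25),("tape",176,273,24),("shell",271,181,92),("jar",363,216,85),("short",390,218,90),("pot",412,222,70),("bottletop",307,148,190),("mat",159,249,3),("tin",371,134,100),("mc",124,285,3),("mc",195,214,3)]: print(n,onz(t,u,v,z))
print("scene",onz(s,302,222,92),onz(s,166,237,90))
a=crop(t,110,195,100,100,4,"pics/a.png"); b=crop(t,235,160,100,50,4,"pics/b.png"); c=crop(t,340,195,100,50,4,"pics/c.png")
cv2.imwrite("pics/abc.png",np.hstack([a,np.vstack([b,c])]))
cv2.imwrite("pics/w.png",np.clip(eyes.grab_frame("wrist")["image"]*1.4,0,255))
E
```

```text
wide [496.6 357.5  30. ]
nar [480.1 249.3  25. ]
tape [401.6 251.6  24. ]
shell [602.8 -19.3  92. ]
jar [ 488.1 -241.8   85. ]
short [ 474.8 -307.7   90. ]
pot [ 461.4 -367.9   70. ]
bottletop [ 647.3 -111.3  190. ]
mat [471.8 297.9   3. ]
tin [ 698.5 -291.6  100. ]
mc [386.9 394.3   3. ]
mc [556.7 195.4   3. ]
scene [606.8 -20.8  92. ] [ 478.9 -305.4   90. ][ WARN:0@1.036] global loadsave.cpp:1063 imwrite_ Unsupported depth image for selected encoder is fallbacked to CV_8U.
```

View pics/abc.png

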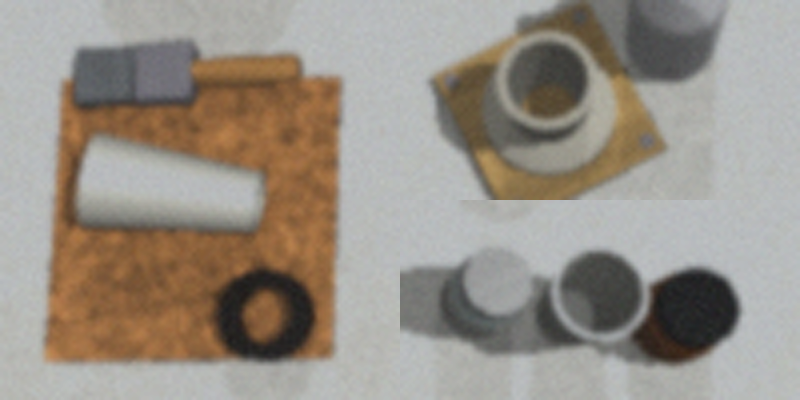

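View pics/w.png

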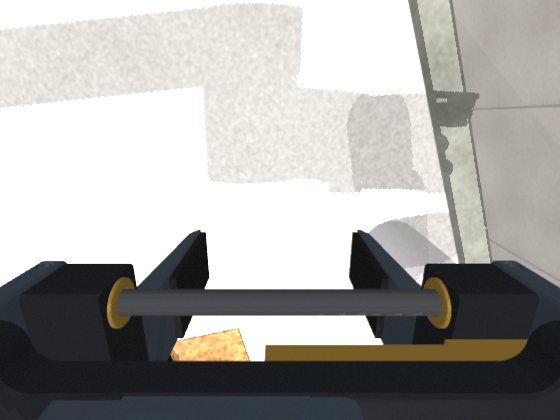

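Crop: the sleeve axis runs from the wide end at top px (131,240) to the narrow end at (175,245.5). Shell mouth is at (271.2,180.5), short rim at (390,217.2), jar top at (364.5,215.5) and lid at (414.5,222). In the wrist view, image-up is tool +x and the hand covers the bottom, so I'll hover behind the sleeve on the tool −x side to look.

```bash
cat >> h.py <<'E'
def pose(s=None):
    s=s or env.state(); return np.array(s["ee_pos"]),R.from_euler('xyz',s["ee_rot"],degrees=True)
def toolR(az,tilt):
    "tool x horizontally towards azimuth az when down; tilt>0 leans the tool z towards +x(az)"
    r=R.from_euler('xyz',[180,0,az],degrees=True)
    return r*R.from_euler('y',tilt,degrees=True)
def go(p,Rt,start=None):
    p0,R0=start or pose(); d=R0.inv().apply(np.array(p)-p0); w=(R0.inv()*Rt).as_rotvec(degrees=True)
    print("shift m",np.round(d/1000,4),"rotvec",np.round(w,2),"rows>=",round(max(np.linalg.norm(d)/41.7,np.linalg.norm(w)/7.16),1))
E
python3 - <<'E'
from h import *
t=eyes.grab_frame("top")
w=onz(t,131,240,34);n=onz(t,175.2,245.5,23);print("wide",w,"nar",n,"az",np.degrees(np.arctan2(*(w-n)[1::-1])),np.linalg.norm(w-n))
print("brush edge",onz(t,128,220.7,20),onz(t,159,220.7,20),"handle",onz(t,170,215.7,10))
az=78;d=np.array([np.cos(np.radians(az)),np.sin(np.radians(az)),0])
m=(w+n)/2
go([*(m-70*d)[:2],170],toolR(az,0))
print(toolR(az,25).apply([0,0,1]))
wf=eyes.grab_frame("wrist"); print(proj(wf,pose()[0]))
E
```

```text
wide [499.1 361.3  34. ] nar [473.7 249.7  23. ] az 77.17798293860763 114.98138979852351
brush edge [554.3 371.9  20. ] [545.3 289.5  20. ] handle [557.9 261.8  10. ]
shift m [-0.3655 -0.1938  0.0438] rotvec [-2.000e-02  2.000e-02  8.248e+01] rows>= 11.5
[ 0.08786728  0.41338304 -0.90630779]
[278.5 253. ]
```

Emit:
send_rows(targets="-0.3655 -0.194 0.044 0 0 82.5 70;-0.3655 -0.194 0.044 0 0 82.5 70;-0.3655 -0.194 0.044 0 0 82.5 70;-0.3655 -0.194 0.044 0 0 82.5 70;-0.3655 -0.194 0.044 0 0 82.5 70;-0.3655 -0.194 0.044 0 0 82.5 70;-0.3655 -0.194 0.044 0 0 82.5 70;-0.3655 -0.194 0.044 0 0 82.5 70;-0.3655 -0.194 0.044 0 0 82.5 70;-0.3655 -0.194 0.044 0 0 82.5 70;-0.3655 -0.194 0.044 0 0 82.5 70;-0.3655 -0.194 0.044 0 0 82.5 70", grip_force=15)

```text
time_s: 1.4
ee_pos: [473.3, 234.8, 169.6]
ee_rot: [-180.0, 0.0, 77.4]
force: [-0.6, 0.0, -0.1]
gripper_width: 63.5
gripper_force: 0.0
```

```bash
python3 - <<'E'
from h import *
f=eyes.grab_frame("wrist"); cv2.imwrite("pics/w1.png",f["image"]); s=env.state(); print(s["ee_pos"],s["ee_rot"],s["qpos"],s["time_s"],f["eye"],f["attitude"])
E
```

```text
[472.68599904 235.61808596 169.70156843] [-1.79980970e+02  4.53964010e-03  7.74884795e+01] [2.52419367e+01 1.60295168e+01 9.96993900e+01 8.94771374e-03
 6.42889187e+01 3.77495749e+01] 1.45 [492.76072016 316.94580041 341.03572678] [-17.2456323    0.05154193 -12.62922792]
```

View pics/w1.png

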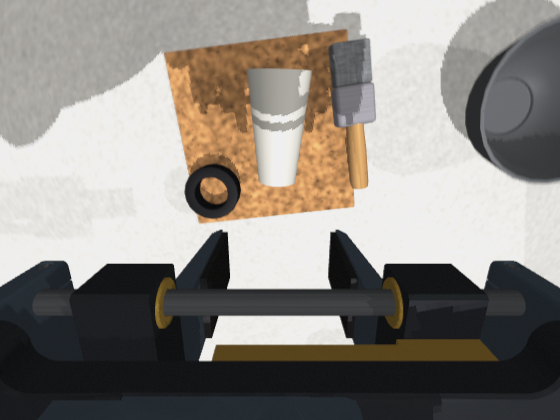

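Wrist view: the long sleeve's wide end runs (248,70) to (312,72), its narrow end (259,184) to (297,184). Tape is at (213,190). The brush is to the right of the sleeve with its left edge at about (332,110).

```bash
python3 - <<'E'
from h import *
f=eyes.grab_frame("wrist")
w=onz(f,280,71,34);n=onz(f,278,184,23);az=np.degrees(np.arctan2(*(w-n)[1::-1]))
print("wide",w,"nar",n,az,np.linalg.norm(w-n)); print("brush",onz(f,331,40,20),onz(f,333,125,20),"tape",onz(f,213,188,24), "widebottom",onz(f,280,71,3))
# sanity: project model rims
a=np.radians(az);d=np.array([np.cos(a),np.sin(a),0]);d3=d*np.cos(.0997)+[0,0,np.sin(.0997)]
nn=(w+n)/2-55*d3; m=nn+55*d3
e=np.cross([0,0,1],d); u=np.cross(d3,e)
for c,r in[(nn,20),(nn+110*d3,31)]: print([proj(f,c+r*(np.cos(t)*e+np.sin(t)*u)).tolist() for t in (0,np.pi/2,np.pi,-np.pi/2)])
E
```

```text
wide [502.1 358.4  34. ] nar [475.7 248.7  23. ] 76.46871485947524 113.36688228931763
brush [556.9 376.3  20. ] [545.8 297.3  20. ] tape [404.5 260.1  24. ] widebottom [503.2 362.5   3. ]
[[259.9, 182.2], [278.0, 188.4], [296.2, 182.8], [278.1, 177.2]]
[[247.5, 72.3], [280.0, 71.7], [312.3, 73.5], [279.9, 73.9]]
```

```bash
python3 - <<'E'
from h import *
az=76.5;a=np.radians(az);d3=np.array([np.cos(a)*.995,np.sin(a)*.995,.0995])
g=np.array([488.9,303.5,28.5])+10*d3
Rt=toolR(az,-25);z=Rt.apply([0,0,1]);print(z)
tcp=g+z*(19-5)
go(tcp-80*z,Rt)
print(tcp)
E
```

```text
[-0.09865827 -0.41094129 -0.90630779]
shift m [0.1071 0.0031 0.0805] rotvec [  0.3  -25.     1.38] rows>= 3.5
[489.84156554 307.42190271  16.80669098]
```

Emit:
send_rows(targets="0.107 0.003 0.0805 0.3 -25 1 74;0.107 0.003 0.0805 0.3 -25 1 74;0.107 0.003 0.0805 0.3 -25 1 74;0.107 0.003 0.0805 0.3 -25 1 74;0.107 0.003 0.0805 0.3 -25 1 74;0.107 0.003 0.0805 0.3 -25 1 74;0.107 0.003 0.0805 0.3 -25 1 74;0.107 0.003 0.0805 0.3 -25 1 74")

```text
time_s: 2.17
ee_pos: [497.4, 339.8, 92.0]
ee_rot: [180.0, 24.8, 76.9]
force: [-0.3, 0.2, -0.2]
gripper_width: 67.3
gripper_force: 0.0
```

```bash
python3 - <<'E'
from h import *
az=76.5;go([489.8,307.4,16.8],toolR(az,-25)); print(env.state()["qpos"],pose()[0],env.state()["ee_rot"],env.state()["gripper_width"])
E
```

```text
shift m [ 0.0013 -0.0001  0.0823] rotvec [ 0.2  -0.18  0.35] rows>= 2.0
[ 41.11541446  36.9006841   80.91397576 -14.34279319  82.96084272
  58.61317542] [497.36439394 339.84084781  92.03042787] [179.96562735  24.82183361  76.88256184] 67.25417901088599
```

Descend and close.

Emit:
send_rows(targets="0.001 0 0.02 0 0 0 74;0.001 0 0.04 0 0 0 74;0.001 0 0.06 0 0 0 74;0.001 0 0.075 0 0 0 74;0.001 0 0.082 0 0 0 74;0.001 0 0.082 0 0 0 74;0.001 0 0.082 0 0 0 50;0.001 0 0.082 0 0 0 50;0.001 0 0.082 0 0 0 50;0.001 0 0.082 0 0 0 50;0.001 0 0.082 0 0 0 50;0.001 0 0.082 0 0 0 50", grip_force=15)

```text
time_s: 3.17
ee_pos: [490.2, 308.7, 16.4]
ee_rot: [179.9, 24.9, 76.9]
force: [0.1, -0.3, 6.9]
gripper_width: 55.0
gripper_force: 15.1
```

```bash
python3 - <<'E'
from h import *
p,R0=pose()
go(p+[0,0,120],R0)
Rt=toolR(50,59.3); z=Rt.apply([0,0,1]); q=np.array([470,160,65])+14*z
go(q+[0,0,60],Rt,(p+[0,0,120],R0)); go(q,Rt,(q+[0,0,60],Rt)); print(q)
E
```

```text
shift m [-5.060e-02  1.000e-04 -1.088e-01] rotvec [0. 0. 0.] rows>= 2.9
shift m [-0.1179  0.0193  0.0753] rotvec [-8.68 82.54 28.21] rows>= 12.2
shift m [-0.0516 -0.      0.0306] rotvec [0. 0. 0.] rows>= 1.4
[477.73783341 169.22159076  57.85239915]
```

Emit:
send_rows(targets="-0.008 0 -0.018 0 0 0 50;-0.021 0 -0.045 0 0 0 50;-0.038 0 -0.082 0 0 0 50;-0.05 0 -0.109 0 0 0 50;-0.05 0 -0.109 0 0 0 50;-0.05 0 -0.109 0 0 0 50")

```text
time_s: 3.67
ee_pos: [490.6, 309.9, 136.7]
ee_rot: [179.9, 24.7, 76.9]
force: [0.9, -0.6, -0.7]
gripper_width: 45.8
gripper_force: 0.0
```

```bash
python3 - <<'E'
from h import *
f=eyes.grab_frame("wrist"); t=eyes.grab_frame("top")
a=cv2.resize(t["image"][190:300,105:215],(420,420),interpolation=cv2.INTER_CUBIC)
cv2.imwrite("pics/w2.png",np.hstack([f["image"],a])[:, :800] if 0 else cv2.resize(np.hstack([f["image"],a]),(800,343)))
E
```

```text
(no output)
```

View pics/w2.png

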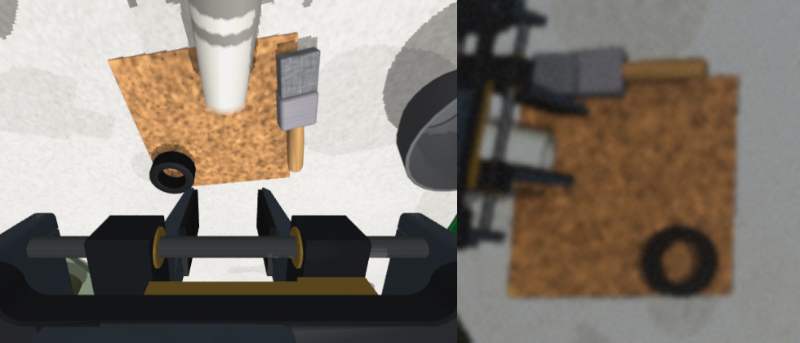

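Wrist half: the sleeve's narrow end is now at about full-frame (276,132), so it slid roughly 100 mm towards its wide end. Top half: the gripper covers it. Brush and tape look undisturbed. I'll back off and look again.

```bash
python3 - <<'E'
from h import *
go([475,325,190],toolR(76.5,0))
E
```

```text
shift m [-0.0122 -0.0176 -0.0561] rotvec [-0.03 25.03  0.48] rows>= 3.5
```

Emit:
send_rows(targets="-0.012 -0.0176 -0.056 0 25 0.5 90;-0.012 -0.0176 -0.056 0 25 0.5 90;-0.012 -0.0176 -0.056 0 25 0.5 90;-0.012 -0.0176 -0.056 0 25 0.5 90;-0.012 -0.0176 -0.056 0 25 0.5 90;-0.012 -0.0176 -0.056 0 25 0.5 90;-0.012 -0.0176 -0.056 0 25 0.5 90")

```text
time_s: 4.35
ee_pos: [475.3, 325.4, 189.2]
ee_rot: [-179.9, 0.1, 76.5]
force: [0.0, 0.2, -0.7]
gripper_width: 82.1
gripper_force: 0.0
```

```bash
python3 - <<'E'
from h import *
f=eyes.grab_frame("wrist"); t=eyes.grab_frame("top"); s=eyes.grab_frame("scene")
a=cv2.resize(t["image"][195:285,80:200],(400,300),interpolation=cv2.INTER_CUBIC)
b=cv2.resize(s["image"][110:215,320:460],(400,300),interpolation=cv2.INTER_CUBIC)
w=cv2.resize(f["image"][0:225],None,fx=800/560,fy=800/560)[:300]
w=cv2.resize(f["image"][0:210],(800,300))
cv2.imwrite("pics/w3.png",np.vstack([w,np.hstack([a,b])]))
print(pose()[0],env.state()["time_s"])
E
```

```text
[475.52852737 326.06698054 189.37750907] 4.5
```

View pics/w3.png

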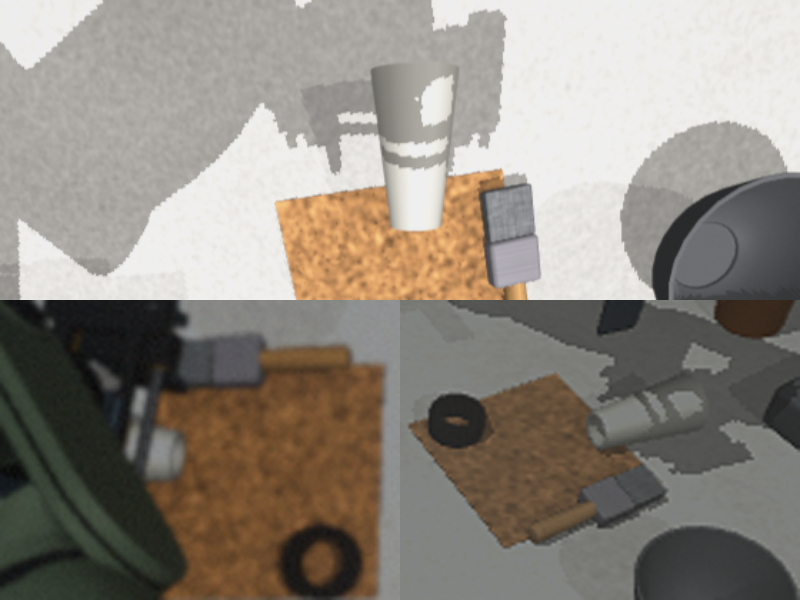

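Composite: the sleeve now lies mostly off the mat. In the wrist view its wide end is at px (260–322, 47) and its narrow end at (272–309, 160). Bowl, brush and tape are clear of it. I'll regrip nearer its centre of mass, harder and less tilted.

```bash
python3 - <<'E'
from h import *
f=eyes.grab_frame("wrist")
w=onz(f,291,47,32);n=onz(f,290.8,159,23);az=np.degrees(np.arctan2(*(w-n)[1::-1]))
print("wide",w,"nar",n,az,np.linalg.norm(w-n),"brush",onz(f,480*.7,185*.7,20),onz(f,485*.7,285*.7,20))
a=np.radians(az);d=np.array([np.cos(a),np.sin(a),0]);d3=d*np.cos(.085)+[0,0,np.sin(.085)]
m=(w+n)/2; e=np.cross([0,0,1],d); u=np.cross(d3,e)
for c,r in[(m-55*d3,20),(m+55*d3,31)]: print([proj(f,c+r*(np.cos(t)*e+np.sin(t)*u)).tolist() for t in (0,np.pi/2,np.pi,-np.pi/2)])
g=m-5*d3; Rt=toolR(az,-15); z=Rt.apply([0,0,1]); q=g+14*z
print(m,q,z); go(q-90*z,Rt); go(q,Rt)
E
```

```text
wide [523.5 469.6  32. ] nar [498.6 359.6  23. ] 77.24527242302887 113.1415485133556 brush [555.2 379.4  20. ] [544.8 298.1  20. ]
[[273.3, 157.8], [291.5, 161.6], [308.3, 157.3], [290.2, 153.9]]
[[260.1, 49.2], [292.4, 44.5], [322.0, 48.3], [290.0, 52.3]]
[511.05 414.6   27.5 ] [509.15011445 406.2069313   13.55255002] [-0.05714153 -0.25243245 -0.96592583]
shift m [0.1092 0.0138 0.0888] rotvec [ -0.12 -14.92  -0.72] rows>= 3.4
shift m [0.0861 0.0141 0.1758] rotvec [ -0.12 -14.92  -0.72] rows>= 4.7
```

Emit:
send_rows(targets="0.109 0.014 0.089 0 -15 -0.7 74;0.109 0.014 0.089 0 -15 -0.7 74;0.109 0.014 0.089 0 -15 -0.7 74;0.109 0.014 0.089 0 -15 -0.7 74;0.109 0.014 0.089 0 -15 -0.7 74;0.104 0.014 0.109 0 -15 -0.7 74;0.098 0.014 0.133 0 -15 -0.7 74;0.092 0.014 0.155 0 -15 -0.7 74;0.088 0.014 0.169 0 -15 -0.7 74;0.086 0.014 0.176 0 -15 -0.7 74;0.086 0.014 0.176 0 -15 -0.7 74;0.086 0.014 0.176 0 -15 -0.7 74")

```text
time_s: 5.55
ee_pos: [509.8, 405.6, 15.6]
ee_rot: [-180.0, 14.9, 77.1]
force: [-1.2, 0.1, 0.3]
gripper_width: 67.6
gripper_force: 0.0
```

Emit:
send_rows(targets="0 0 0 0 0 0 50;0 0 0 0 0 0 50;0 0 0 0 0 0 50;0 0 0 0 0 0 50;0 0 0 0 0 0 50;0 0 0 0 0 0 50", grip_force=45)

```text
time_s: 6.05
ee_pos: [509.9, 406.2, 15.7]
ee_rot: [180.0, 14.9, 77.2]
force: [-0.9, 0.5, 6.1]
gripper_width: 51.1
gripper_force: 44.8
```

Emit:
send_rows(targets="-0.0003 0 -0.001 0 0 0 50;-0.0008 0 -0.003 0 0 0 50;-0.0013 0 -0.005 0 0 0 50;-0.0026 0 -0.01 0 0 0 50;-0.0026 0 -0.01 0 0 0 50")

```text
time_s: 6.47
ee_pos: [509.6, 405.8, 25.5]
ee_rot: [-180.0, 15.0, 77.2]
force: [-0.7, -0.1, -1.3]
gripper_width: 51.2
gripper_force: 44.7
```

Emit:
send_rows(targets="-0.0013 0 -0.005 0 0 0 50;-0.0039 0 -0.0145 0 0 0 50;-0.0078 0 -0.029 0 0 0 50;-0.013 0 -0.0483 0 0 0 50;-0.0181 0 -0.0676 0 0 0 50;-0.0233 0 -0.087 0 0 0 50;-0.0285 0 -0.1063 0 0 0 50;-0.031 0 -0.116 0 0 0 50;-0.031 0 -0.116 0 0 0 50")

```text
time_s: 7.22
ee_pos: [510.7, 406.6, 148.3]
ee_rot: [179.8, 14.7, 77.1]
force: [-0.0, -0.0, -2.0]
gripper_width: 51.1
gripper_force: 44.7
```

```bash
python3 - <<'E'
from h import *
p,R0=pose(); s=env.state(); print(p,s["force"],s["gripper_width"],s["qpos"])
Rt=toolR(50,69.6); z=Rt.apply([0,0,1]); q=np.array([460,150,51])+14*z
go(q+[0,0,70],Rt); go([0,0,-60],Rt,([0,0,0],Rt)); print(q)
# alternative: intermediate orient first
go(p+[-10,-100,60],toolR(77,20)); 
E
```

```text
[510.65086174 406.62335287 148.29199486] [-0.04555357 -0.01683335 -2.03150378] 51.14665086357935 [41.90216919 34.28308642 74.23485527 -8.60374947 83.57320875 56.64598531]
shift m [-0.2334  0.0136  0.0946] rotvec [-13.55  82.57  26.45] rows>= 12.3
shift m [-0.0562 -0.      0.0209] rotvec [0. 0. 0.] rows>= 1.4
[468.43462549 160.05199524  46.11999134]
shift m [-0.1117  0.0127 -0.0327] rotvec [ 0.15 34.71  0.16] rows>= 4.8
```

Emit:
send_rows(targets="-0.02 0.001 0.008 -1.1 6.9 2.2 50;-0.04 0.002 0.016 -2.3 13.8 4.4 50;-0.06 0.003 0.024 -3.4 20.6 6.6 50;-0.08 0.0045 0.032 -4.5 27.5 8.8 50;-0.1 0.0055 0.04 -5.6 34.4 11 50;-0.12 0.007 0.048 -6.8 41.3 13.2 50;-0.14 0.008 0.056 -7.9 48.2 15.4 50;-0.16 0.009 0.064 -9 55 17.6 50;-0.18 0.01 0.072 -10.2 62 19.8 50;-0.2 0.0115 0.08 -11.3 68.8 22 50;-0.22 0.0125 0.088 -12.4 75.7 24.2 50;-0.2334 0.0136 0.0946 -13.55 82.57 26.45 50")

```text
time_s: 8.22
ee_pos: [465.9, 188.6, 113.3]
ee_rot: [177.4, -42.0, 62.0]
force: [-1.3, -1.7, -2.3]
gripper_width: 51.0
gripper_force: 44.8
```

```bash
python3 - <<'E'
from h import *
p,R0=pose(); s=env.state(); print(p,s["ee_rot"],s["force"],s["gripper_width"],s["qpos"],s["time_s"])
Rt=toolR(50,69.6); z=Rt.apply([0,0,1]); q=np.array([460,150,51])+14*z
go(q+[0,0,70],Rt); go(q+[0,0,15],Rt)
f=eyes.grab_frame("wrist"); S=eyes.grab_frame("scene"); T=eyes.grab_frame("top")
cv2.imwrite("pics/w4.png",np.vstack([cv2.resize(S["image"][60:240,200:440],(800,600))]) ); cv2.imwrite("pics/w4w.png",f["image"])
c=q+[0,0,70]-14*z
print(c,[proj(S,c+[0,0,h]) for h in (-50,60)],[proj(T,c+[0,0,h]) for h in (-50,60)])
E
```

```text
[465.87234603 188.57878914 113.33879522] [177.36077049 -41.95849177  61.98574313] [-1.25751468 -1.72434507 -2.2646459 ] 50.95410060043728 [ -2.24257974  12.43148867 132.43819927  74.97605529  37.01389179
 -36.81630248] 8.2167
shift m [-0.016   0.0165 -0.0174] rotvec [-7.42 27.36  7.43] rows>= 4.1
shift m [-0.0527  0.0146  0.0235] rotvec [-7.42 27.36  7.43] rows>= 4.1
[460. 150. 121.] [array([324.2, 162.8]), array([328.1, 131.5])] [array([210.5, 244.4]), array([203.1, 238.7])]
```

View pics/w4.png

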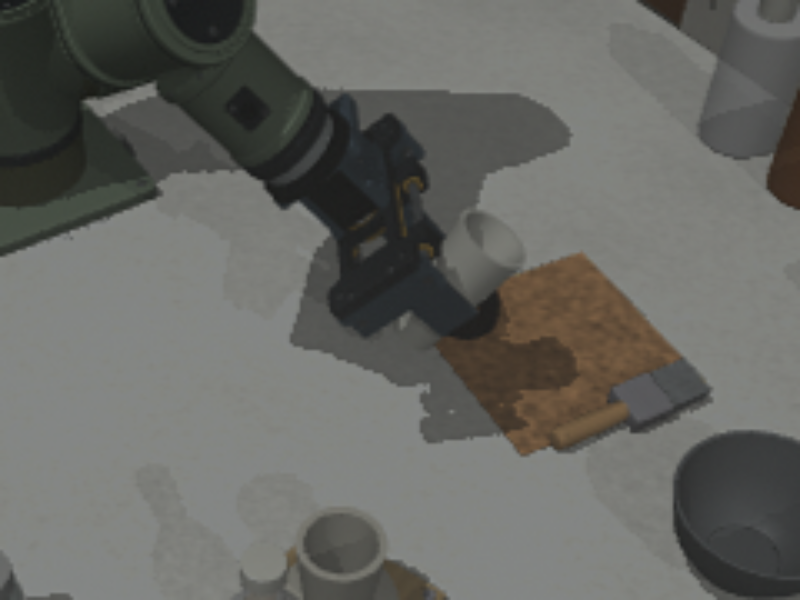

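Scene view: the sleeve is held, wide end up and about 30° short of vertical. The arm is rather folded, so I'll finish the turn farther out.

```bash
python3 - <<'E'
from h import *
Rt=toolR(40,69.6); z=Rt.apply([0,0,1]); q=np.array([550,135,51])+14*z
go(q+[0,0,50],Rt); print(q)
E
```

```text
shift m [-0.005   0.1031  0.0205] rotvec [-15.66  27.33  12.73] rows>= 4.7
[560.05199524 143.43462549  46.11999134]
```

Emit:
send_rows(targets="-0.001 0.02 0.004 -2.6 4.5 2.1 50;-0.002 0.04 0.008 -5.2 9 4.2 50;-0.003 0.06 0.012 -7.8 13.6 6.3 50;-0.004 0.08 0.016 -10.4 18.2 8.5 50;-0.005 0.103 0.0205 -13 22.8 10.6 50;-0.005 0.103 0.0205 -15.7 27.3 12.7 50;-0.005 0.103 0.0205 -15.7 27.3 12.7 50;-0.005 0.103 0.0205 -15.7 27.3 12.7 50;-0.005 0.103 0.0205 -15.7 27.3 12.7 50")

```text
time_s: 9.12
ee_pos: [561.4, 147.8, 98.8]
ee_rot: [179.3, -69.8, 41.1]
force: [-0.0, 0.1, -1.5]
gripper_width: 51.2
gripper_force: 44.8
```

```bash
python3 - <<'E'
from h import *
s=env.state(); print(s["ee_pos"],s["ee_rot"],s["force"],s["gripper_width"],s["qpos"],s["time_s"])
Rt=toolR(40,69.6); z=Rt.apply([0,0,1]); q=np.array([550,135,51])+14*z
go(q+[0,0,50],Rt); go(q+[0,0,12],Rt)
S=eyes.grab_frame("scene"); a=cv2.resize(S["image"][90:210,230:390],(640,480),interpolation=cv2.INTER_CUBIC)
cv2.imwrite("pics/w5.png",a)
c=pose()[0]-14*pose()[1].apply([0,0,1]);up=[0,0,1]
e=np.array([-.85,-.53,0])
for h,r in((-50,20),(60,31)): print([((proj(S,c+[0,0,h]+r*x)-[230,90])*4).tolist() for x in (np.array([.62,.78,0]),-np.array([.62,.78,0]))])
E
```

```text
[561.36867666 147.75472131  98.75010635] [179.34816222 -69.77765106  41.12007794] [-0.01708975  0.11275348 -1.50941197] 51.194812074525856 [-11.98153485  33.72210374 143.12556872 126.6190599   67.87686842
 -87.54417645] 9.1167
shift m [-0.0038  0.0024 -0.0027] rotvec [-0.4  -0.18  0.39] rows>= 0.1
shift m [-0.0395  0.0023  0.0105] rotvec [-0.4  -0.18  0.39] rows>= 1.0
[[473.20000000000005, 403.20000000000005], [412.0, 397.6]]
[[516.4000000000001, 284.79999999999995], [413.20000000000005, 276.0]]
```

View pics/w5.png

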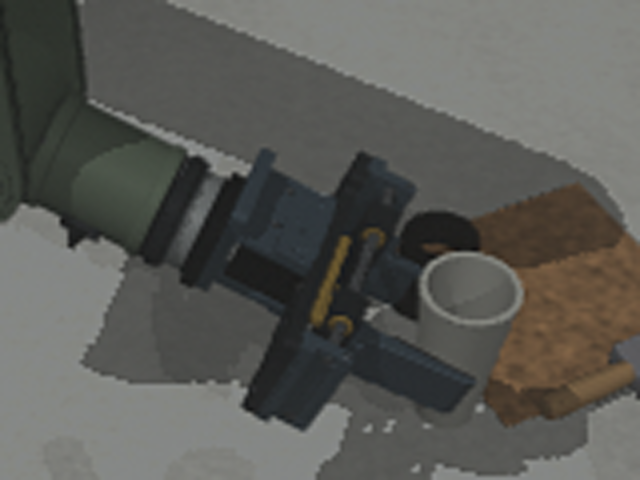

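Scene view: the sleeve is upright, wide end up, in the gripper over clear bench. Lowering it.

Emit:
send_rows(targets="-0.007 0 0.0026 -0.4 0 0.4 50;-0.016 0 0.006 -0.4 0 0.4 50;-0.026 0 0.0095 -0.4 0 0.4 50;-0.033 0 0.012 -0.4 0 0.4 50;-0.036 0 0.0132 -0.4 0 0.4 50;-0.036 0 0.0132 -0.4 0 0.4 50;-0.036 0 0.0132 -0.4 0 0.4 50")

```text
time_s: 9.75
ee_pos: [561.7, 146.3, 60.4]
ee_rot: [-180.0, -69.9, 39.8]
force: [0.0, 0.3, -2.1]
gripper_width: 50.9
gripper_force: 44.8
```

Emit:
send_rows(targets="-0.001 0 0.0003 0 0 0 50;-0.002 0 0.0007 0 0 0 50;-0.003 0 0.001 0 0 0 50;-0.0038 0 0.0014 0 0 0 50;-0.0038 0 0.0014 0 0 0 50")

```text
time_s: 10.17
ee_pos: [561.5, 146.2, 55.9]
ee_rot: [-179.9, -69.8, 39.7]
force: [-0.2, -0.5, -1.2]
gripper_width: 51.2
gripper_force: 44.8
```

Emit:
send_rows(targets="-0.001 0 0.0003 0 0 0 50;-0.002 0 0.0007 0 0 0 50;-0.003 0 0.001 0 0 0 50;-0.0038 0 0.0014 0 0 0 50;-0.0038 0 0.0014 0 0 0 50")

```text
time_s: 10.58
ee_pos: [561.5, 146.2, 51.7]
ee_rot: [-179.9, -69.8, 39.6]
force: [-1.1, -0.0, -1.8]
gripper_width: 51.2
gripper_force: 44.8
```

Emit:
send_rows(targets="-0.0005 0 0.0002 0 0 0 50;-0.0009 0 0.0003 0 0 0 50;-0.0014 0 0.0005 0 0 0 50;-0.0019 0 0.0007 0 0 0 50;-0.0019 0 0.0007 0 0 0 50")

```text
time_s: 11.0
ee_pos: [561.5, 146.2, 49.8]
ee_rot: [-179.9, -69.8, 39.7]
force: [0.0, -1.0, -1.6]
gripper_width: 51.2
gripper_force: 44.8
```

Emit:
send_rows(targets="-0.0005 0 0.0002 0 0 0 50;-0.0009 0 0.0003 0 0 0 50;-0.0014 0 0.0005 0 0 0 50;-0.0019 0 0.0007 0 0 0 50;-0.0019 0 0.0007 0 0 0 50")

```text
time_s: 11.42
ee_pos: [561.5, 146.2, 47.8]
ee_rot: [-179.9, -69.8, 39.7]
force: [0.2, -0.6, -1.0]
gripper_width: 51.3
gripper_force: 44.8
```

Emit:
send_rows(targets="-0.0005 0 0.0002 0 0 0 50;-0.0009 0 0.0003 0 0 0 50;-0.0009 0 0.0003 0 0 0 50")

```text
time_s: 11.67
ee_pos: [561.5, 146.2, 46.9]
ee_rot: [-179.9, -69.8, 39.7]
force: [0.4, 0.4, -0.4]
gripper_width: 51.9
gripper_force: 44.8
```

Emit:
send_rows(targets="-0.0005 0 0.0002 0 0 0 50;-0.0009 0 0.0003 0 0 0 50;-0.0009 0 0.0003 0 0 0 50")

```text
time_s: 11.92
ee_pos: [561.6, 146.3, 46.7]
ee_rot: [-180.0, -69.9, 39.7]
force: [-0.8, -0.3, 1.5]
gripper_width: 50.9
gripper_force: 44.7
```

Emit:
send_rows(targets="0 0 0 0 0 0 50;0 0 0 0 0 0 50;0 0 0 0 0 0 50", grip_force=5)

```text
time_s: 12.17
ee_pos: [561.6, 146.2, 46.4]
ee_rot: [-180.0, -69.9, 39.7]
force: [-0.2, 0.2, 3.0]
gripper_width: 52.9
gripper_force: 4.9
```

Emit:
send_rows(targets="0 0 0 0 0 0 58;0 0 0 0 0 0 60;0 0 0 0 0 0 64;0 0 0 0 0 0 70;0 0 0 0 0 0 78;0 0 0 0 0 0 85;0 0 0 0 0 0 85;0 0 0 0 0 0 85")

```text
time_s: 12.83
ee_pos: [561.4, 146.2, 45.9]
ee_rot: [-179.9, -69.8, 39.7]
force: [0.7, -0.7, -0.0]
gripper_width: 77.2
gripper_force: 0.0
```

```bash
python3 - <<'E'
from h import *
f=eyes.grab_frame("wrist"); cv2.imwrite("pics/r1.png",f["image"])
p,R0=pose(); go(p-110*R0.apply([0,0,1]),R0)
p1=p-110*R0.apply([0,0,1]); z=toolR(40,69.6).apply([0,0,1]); c=p-14*z; print(p1,"axis",c)
d=np.array([np.cos(.7),np.sin(.7),0])
go([*(c-70*d)[:2],250],toolR(40,0),(p1,R0))
E
```

```text
shift m [ 0.    0.   -0.11] rotvec [0. 0. 0.] rows>= 2.6
[482.12423828  80.10011117  83.88239794] axis [551.4219167  137.72539894  50.81880176]
shift m [ 0.1629  0.0004 -0.0384] rotvec [  0.12 -69.82  -0.22] rows>= 9.8
```

Emit:
send_rows(targets="0 0 -0.01 0 0 0 85;0 0 -0.03 0 0 0 85;0 0 -0.06 0 0 0 85;0 0 -0.09 0 0 0 85;0 0 -0.11 0 0 0 85;0 0 -0.11 0 0 0 85")

```text
time_s: 13.38
ee_pos: [491.4, 72.3, 87.6]
ee_rot: [-179.8, -69.7, 39.7]
force: [0.2, -0.4, -0.5]
gripper_width: 77.6
gripper_force: 0.0
```

Emit:
send_rows(targets="0.04 0 -0.01 0 -4 0 85;0.08 0 -0.02 0 -10 0 85;0.12 0 -0.03 0 -17 0 85;0.163 0 -0.038 0 -24 0 85;0.163 0 -0.038 0 -70 0 85;0.163 0 -0.038 0 -70 0 85;0.163 0 -0.038 0 -70 0 85;0.163 0 -0.038 0 -70 0 85;0.163 0 -0.038 0 -70 0 85;0.163 0 -0.038 0 -70 0 85;0.163 0 -0.038 0 -70 0 85;0.163 0 -0.038 0 -70 0 85")

```text
time_s: 14.38
ee_pos: [506.9, 88.7, 252.6]
ee_rot: [-176.3, -25.9, 41.4]
force: [0.1, 1.6, -0.3]
gripper_width: 77.3
gripper_force: 0.0
```

```bash
python3 - <<'E'
from h import *
s=env.state(); print(s["ee_pos"],s["ee_rot"],s["qpos"],s["time_s"])
f=eyes.grab_frame("wrist"); S=eyes.grab_frame("scene");T=eyes.grab_frame("top")
c=np.array([551.4,137.7,0])
for F,n in((f,"w"),(S,"s"),(T,"t")): print(n,proj(F,c+[0,0,110]),proj(F,c))
# rim circle detect by edge search in wrist image: compare patch stats
def pat(F,p,h): u,v=proj(F,p).astype(int); return F["image"][max(v-h,0):v+h,max(u-h,0):u+h]
for F,n in((f,"w"),(S,"s"),(T,"t")): np.save(f"pics/{n}.npy",F["image"])
g=cv2.cvtColor(f["image"],cv2.COLOR_BGR2GRAY); u,v=proj(f,c+[0,0,110]); 
cir=cv2.HoughCircles(cv2.medianBlur(g,3),cv2.HOUGH_GRADIENT,1,20,param1=80,param2=20,minRadius=20,maxRadius=70); print(cir)
E
```

```text
[506.8563171   88.69346524 252.606589  ] [-176.2838811   -25.86306793   41.4112866 ] [ -4.97230533   3.28009108 108.34698999  25.89231616  55.49509482
  30.33942532] 14.3833
w [280.5 196.6] [284.3 210.1]
s [342.8 175.7] [337.8 203.3]
t [210.2 205.6] [216.4 213.9]
[[[175.5 191.5  62.8]
  [299.5  50.5  47.7]
  [204.5 194.5  58.3]
  [173.5 215.5  58.4]
  [282.5 199.5  23.2]
  [155.5 190.5  49.4]
  [149.5 155.5  54.9]
  [195.5 175.5  48.5]
  [176.5 168.5  46.3]
  [415.5 256.5  28. ]
  [207.5 224.5  56.2]
  [196.5 141.5  35.2]
  [495.5 327.5  33.8]
  [155.5 225.5  38.6]
  [221.5 179.5  36.3]
  [170.5 142.5  30.2]
  [212.5 160.5  29.3]
  [237.5 132.5  56.1]
  [133.5 234.5  34.9]
  [282.5  36.5  63.5]
  [446.5  70.5  57.2]
  [215.5 133.5  42.7]
  [242.5 278.5  66.1]
  [260.5 126.5  43.6]
  [144.5 207.5  37.1]
  [135.5 171.5  23. ]
  [ 19.5  60.5  21.3]
  [153.5 246.5  27. ]
  [390.5 239.5  33.5]
  [119.5 184.5  22.4]
  [464.5 313.5  48.2]
  [220.5 206.5  30.8]
  [367.5 257.5  36. ]
  [398.5 267.5  26.1]
  [104.5 242.5  28. ]
  [382.5   6.5  44.7]
  [397.5 302.5  29.3]
  [286.5  66.5  28. ]
  [173.5 237.5  23.8]
  [ 97.5 193.5  25.2]
  [133.5 254.5  25.2]
  [235.5 234.5  23.8]
  [233.5 153.5  22.7]]]
```

Rim found standing where expected (Hough (282.5,199.5), predicted (280.5,196.6)). Going above it, with azimuth 115° so the gripper body will later clear the bottle.

```bash
python3 - <<'E'
from h import *
go([551.4,137.7,240],toolR(115,0))
E
```

```text
shift m [ 0.0518 -0.0029  0.0391] rotvec [ 13.48 -24.89 -70.98] rows>= 10.7
```

Emit:
send_rows(targets="0.052 -0.003 0.039 13.5 -24.9 -71 85;0.052 -0.003 0.039 13.5 -24.9 -71 85;0.052 -0.003 0.039 13.5 -24.9 -71 85;0.052 -0.003 0.039 13.5 -24.9 -71 85;0.052 -0.003 0.039 13.5 -24.9 -71 85;0.052 -0.003 0.039 13.5 -24.9 -71 85;0.052 -0.003 0.039 13.5 -24.9 -71 85;0.052 -0.003 0.039 13.5 -24.9 -71 85;0.052 -0.003 0.039 13.5 -24.9 -71 85;0.052 -0.003 0.039 13.5 -24.9 -71 85;0.052 -0.003 0.039 13.5 -24.9 -71 85;0.052 -0.003 0.039 13.5 -24.9 -71 85")

```text
time_s: 15.53
ee_pos: [549.5, 136.2, 237.4]
ee_rot: [-179.6, -0.2, 114.9]
force: [-0.5, -0.1, 0.4]
gripper_width: 77.7
gripper_force: 0.0
```

```bash
cat >> h.py <<'E'
def rimfit(f,c,z,ri,ro,thr=0,rng=14,step=1.0):
    "best xy of a horizontal ring (radius list r) at height z near c: max mean gradient across projected circles"
    g=cv2.GaussianBlur(cv2.cvtColor(f["image"],cv2.COLOR_BGR2GRAY),(0,0),1).astype(np.float32)
    gx=cv2.Sobel(g,cv2.CV_32F,1,0);gy=cv2.Sobel(g,cv2.CV_32F,0,1);m=np.minimum(np.hypot(gx,gy),60)
    th=np.linspace(0,2*np.pi,72,endpoint=False);Rw=rot(f["attitude"])
    best=[]
    for dx in np.arange(-rng,rng+.1,step):
        for dy in np.arange(-rng,rng+.1,step):
            sc=0
            for r in (ri,ro):
                P=np.c_[c[0]+dx+r*np.cos(th),c[1]+dy+r*np.sin(th),np.full(72,z)]-f["eye"]; C=P@Rw
                u=(f["cx"]-foc(f)*C[:,0]/C[:,2]).astype(np.float32);v=(f["cy"]+foc(f)*C[:,1]/C[:,2]).astype(np.float32)
                sc+=cv2.remap(m,u[None],v[None],cv2.INTER_LINEAR).mean()
            best.append((sc,c[0]+dx,c[1]+dy))
    best.sort(reverse=True); return np.round(best[0],1),np.round(np.mean(best[:5],0),1)
E
python3 - <<'E'
from h import *
f=eyes.grab_frame("wrist"); s=env.state(); print(s["ee_pos"],s["ee_rot"],s["time_s"])
print(rimfit(f,[551.4,137.7],110,27,31)); print(proj(f,[551.4,137.7,110]))
for n,c,z,ri,ro in[("long",[551,138],110,27,31),("shell",[603,-20],92,26.5,32.5),("short",[475,-307],90,27,31),("jar",[488,-242],85,25,24),("bot",[648,-111],95,32,31)]:
    for cam in("top","scene"): print(n,cam,rimfit(eyes.grab_frame(cam),c,z,ri,ro))
cv2.imwrite("pics/w6.png",f["image"])
E
```

```text
[549.72824747 135.74076563 237.71243761] [-179.64338974   -0.20436868  114.71869159] 15.5833
(array([ 88.8, 550.4, 139.7]), array([ 88.5, 551.6, 139.9]))
[281.  199.9]
long top (array([ 96.2, 563. , 124. ]), array([ 96., 563., 124.]))
long scene (array([ 99., 551., 141.]), array([ 98.2, 550.8, 140.6]))
shell top (array([112.7, 607. , -21. ]), array([111.9, 607.2, -20.6]))
shell scene (array([113.8, 608. , -22. ]), array([112.6, 608. , -22. ]))
short top (array([ 113.,  470., -305.]), array([ 112.9,  469.8, -305.8]))
short scene (array([ 103.9,  480. , -307. ]), array([ 103.4,  480.2, -307.4]))
jar top (array([ 105.5,  491. , -245. ]), array([ 104.8,  490.6, -245.2]))
jar scene (array([ 101.,  493., -246.]), array([  99.7,  493. , -246. ]))
bot top (array([  92.1,  657. , -114. ]), array([  91.7,  656.8, -114.4]))
bot scene (array([  92.9,  639. , -103. ]), array([  92.1,  638.8, -103.4]))
```

```bash
python3 - <<'E'
from h import *
go([551,140,76],toolR(115,0))
E
```

```text
shift m [0.0047 0.0016 0.1641] rotvec [-0.1   0.04 -0.34] rows>= 3.9
```

Emit:
send_rows(targets="0.0047 0.0016 0.03 0 0 0 85;0.0047 0.0016 0.06 0 0 0 85;0.0047 0.0016 0.09 0 0 0 85;0.0047 0.0016 0.12 0 0 0 85;0.0047 0.0016 0.145 0 0 0 85;0.0047 0.0016 0.16 0 0 0 85;0.0047 0.0016 0.164 0 0 0 85;0.0047 0.0016 0.164 0 0 0 85")

```text
time_s: 16.75
ee_pos: [550.4, 140.0, 75.0]
ee_rot: [-179.8, 0.0, 114.7]
force: [-0.5, 0.0, 0.5]
gripper_width: 77.5
gripper_force: 0.0
```

Emit:
send_rows(targets="0 0 0 0 0 0 75;0 0 0 0 0 0 70;0 0 0 0 0 0 66;0 0 0 0 0 0 62;0 0 0 0 0 0 58;0 0 0 0 0 0 58;0 0 0 0 0 0 58", grip_force=30)

```text
time_s: 17.33
ee_pos: [551.9, 140.3, 77.3]
ee_rot: [180.0, 0.1, 114.7]
force: [-0.2, -0.5, 5.9]
gripper_width: 60.1
gripper_force: 30.0
```

Emit:
send_rows(targets="0 0 -0.002 0 0 0 58;0 0 -0.006 0 0 0 58;0 0 -0.012 0 0 0 58;0 0 -0.025 0 0 0 58;0 0 -0.045 0 0 0 58;0 0 -0.07 0 0 0 58;0 0 -0.095 0 0 0 58;0 0 -0.12 0 0 0 58;0 0 -0.14 0 0 0 58;0 0 -0.145 0 0 0 58;0 0 -0.145 0 0 0 58")

```text
time_s: 18.25
ee_pos: [551.9, 140.5, 222.6]
ee_rot: [179.9, 0.1, 114.7]
force: [0.3, 0.1, -1.4]
gripper_width: 60.1
gripper_force: 30.0
```

```bash
python3 - <<'E'
from h import *
s=env.state(); print(s["gripper_width"],s["force"],pose()[0])
go([607.5,-21.5,222],toolR(115,0))
T=eyes.grab_frame("top");S=eyes.grab_frame("scene")
E
```

```text
60.05425747949506 [ 0.33187293  0.14421888 -1.36314432] [551.87977553 140.51263077 222.55791431]
shift m [-0.1704 -0.0171  0.0008] rotvec [ 0.08  0.09 -0.32] rows>= 4.1
```

Emit:
send_rows(targets="-0.015 -0.0015 0 0 0 -0.3 58;-0.04 -0.004 0 0 0 -0.3 58;-0.07 -0.007 0 0 0 -0.3 58;-0.1 -0.01 0 0 0 -0.3 58;-0.13 -0.013 0 0 0 -0.3 58;-0.155 -0.0155 0 0 0 -0.3 58;-0.167 -0.017 0 0 0 -0.3 58;-0.1704 -0.0171 0 0 0 -0.3 58;-0.1704 -0.0171 0 0 0 -0.3 58;-0.1704 -0.0171 0 0 0 -0.3 58")

```text
time_s: 19.18
ee_pos: [606.2, -20.5, 220.4]
ee_rot: [-179.8, -0.0, 115.0]
force: [0.4, 0.9, -1.0]
gripper_width: 60.1
gripper_force: 30.0
```

```bash
python3 - <<'E'
from h import *
p=pose()[0];print(p,env.state()["force"])
f=eyes.grab_frame("wrist");S=eyes.grab_frame("scene");T=eyes.grab_frame("top")
rz=p[2]-77.3+110
print("rim z",rz)
print("w long",rimfit(f,p[:2],rz,27,31,rng=10)); print("s long",rimfit(S,p[:2],rz,27,31,rng=10))
for F,n in((f,"w"),(S,"s")): print(n,"shell",proj(F,[607.5,-21.5,92]),"longrim",proj(F,[*p[:2],rz]),"longbot",proj(F,[*p[:2],rz-110]))
w=cv2.resize(f["image"][60:340,120:440],(400,350),interpolation=cv2.INTER_CUBIC); u,v=proj(S,[607.5,-21.5,140]).astype(int);print(u,v)
sc=cv2.resize(S["image"][v-45:v+45,u-50:u+50],(400,360),interpolation=cv2.INTER_CUBIC)[:350]
cv2.imwrite("pics/w7.png",np.hstack([w,sc]))
print("s shell",rimfit(S,[607.5,-21.5],92,26.5,32.5,rng=6))
E
```

```text
[606.20347035 -20.47854272 220.44586881] [ 0.41528125  0.86570235 -1.0047667 ]
rim z 253.14586881105282
w long (array([ 95. , 608.2, -22.5]), array([ 88.8, 608.2, -22.5]))
s long (array([ 93.1, 603.2, -22.5]), array([ 92.8, 603.8, -22.3]))
w shell [279.1 201.1] longrim [277.1 280.6] longbot [278.1 215.1]
s shell [301.9 222.3] longrim [305.3 174.3] longbot [302.9 208.2]
302 209
s shell (array([ 99.9, 608.5, -21.5]), array([ 98.8, 608.1, -21.3]))
```

View pics/w7.png

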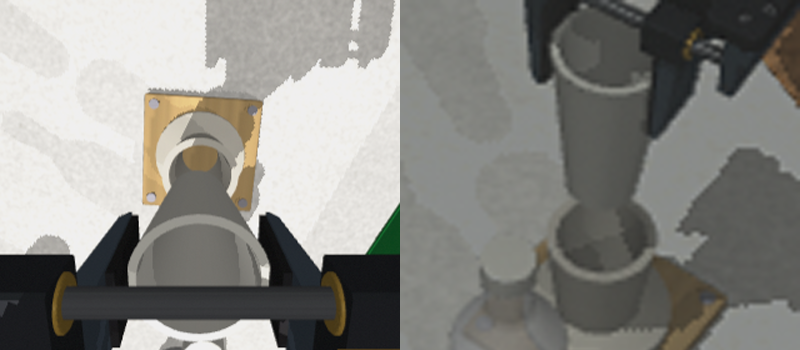

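Composite: in the wrist half the sleeve rim is centred at px (279,278), with the shell just beyond at u≈280. In the scene half the sleeve hangs vertical over the shell, rim at u≈302.7 and shell at u≈303. It is aligned to about 2 mm, so I can descend.

```bash
python3 - <<'E'
from h import *
P=[];F=[]
for i in range(6):
    eyes.grab_frame("top"); s=env.state(); P.append(s["ee_pos"]); F.append(s["force"])
P=np.array(P);print(P.mean(0),P.std(0),np.mean(F,0),np.std(F,0))
p=P.mean(0); print(env.state()["ee_rot"]); go([p[0]+1.0,p[1]-.2,157],toolR(115,0),(p,pose()[1]))
E
```

```text
[606.68636256 -20.8157747  221.35723037] [0.08034314 0.31795538 0.02529067] [ 0.22271347 -0.46291889 -1.6983424 ] [0.52172994 0.36289516 0.43788005]
[-1.79897834e+02  5.29903466e-02  1.15010528e+02]
shift m [-0.0005  0.0009  0.0644] rotvec [-0.1   0.05  0.01] rows>= 1.5
```

Emit:
send_rows(targets="-0.0005 0.0007 0.005 0 0 0 58;-0.0005 0.0007 0.015 0 0 0 58;-0.0005 0.0007 0.025 0 0 0 58;-0.0005 0.0007 0.035 0 0 0 58;-0.0005 0.0007 0.045 0 0 0 58;-0.0005 0.0007 0.055 0 0 0 58;-0.0005 0.0007 0.062 0 0 0 58;-0.0005 0.0007 0.064 0 0 0 58;-0.0005 0.0007 0.064 0 0 0 58;-0.0005 0.0007 0.064 0 0 0 58")

```text
time_s: 20.47
ee_pos: [607.9, -21.9, 157.4]
ee_rot: [-179.9, 0.1, 115.0]
force: [0.4, 0.6, -0.8]
gripper_width: 59.9
gripper_force: 30.0
```

Emit:
send_rows(targets="0 0 0.003 0 0 0 58;0 0 0.007 0 0 0 58;0 0 0.012 0 0 0 58;0 0 0.017 0 0 0 58;0 0 0.022 0 0 0 58;0 0 0.025 0 0 0 58;0 0 0.025 0 0 0 58;0 0 0.025 0 0 0 58")

```text
time_s: 21.13
ee_pos: [607.4, -21.8, 131.9]
ee_rot: [-179.9, 0.0, 115.0]
force: [0.1, -0.8, -2.3]
gripper_width: 60.1
gripper_force: 30.0
```

Emit:
send_rows(targets="0 0 0.002 0 0 0 58;0 0 0.005 0 0 0 58;0 0 0.008 0 0 0 58;0 0 0.010 0 0 0 58;0 0 0.01 0 0 0 58;0 0 0.01 0 0 0 58")

```text
time_s: 21.63
ee_pos: [607.5, -21.8, 122.0]
ee_rot: [-179.9, 0.0, 115.0]
force: [-1.1, 1.4, -1.7]
gripper_width: 60.1
gripper_force: 30.0
```

Emit:
send_rows(targets="0 0 0.002 0 0 0 58;0 0 0.004 0 0 0 58;0 0 0.006 0 0 0 58;0 0 0.006 0 0 0 58;0 0 0.006 0 0 0 58")

```text
time_s: 22.05
ee_pos: [607.7, -21.6, 116.1]
ee_rot: [-179.9, 0.0, 115.0]
force: [0.1, 3.5, -1.5]
gripper_width: 60.2
gripper_force: 30.0
```

```bash
cat >> h.py <<'E'
def avg(n=5):
    P=[];F=[];G=[]
    for i in range(n):
        eyes.grab_frame("top"); s=env.state(); P.append(s["ee_pos"]); F.append(s["force"]); G.append(s["gripper_width"])
    print("pos",np.round(np.mean(P,0),2),"F",np.round(np.mean(F,0),2),"w",np.round(np.mean(G),2),"t",s["time_s"]); return np.mean(P,0)
E
python3 -c "
from h import *
avg()"
```

```text
pos [607.74 -21.7  116.21] F [ 0.4   2.89 -1.59] w 60.06 t 22.3
```

Emit:
send_rows(targets="0.0005 0.0002 0 0 0 0 58;0.0011 0.0005 0 0 0 0 58;0.0011 0.0005 0 0 0 0 58;0.0011 0.0005 0.0015 0 0 0 58;0.0011 0.0005 0.003 0 0 0 58;0.0011 0.0005 0.003 0 0 0 58")

```text
time_s: 22.8
ee_pos: [607.5, -20.6, 113.0]
ee_rot: [-179.9, 0.0, 115.0]
force: [0.5, 2.4, -1.6]
gripper_width: 60.4
gripper_force: 30.0
```

```bash
python3 -c "
from h import *
avg()"
```

```text
pos [607.5  -20.62 113.01] F [ 0.27  2.05 -1.66] w 60.11 t 23.05
```

Still pushed towards +y; shift another 1 mm, then 3 mm down.

Emit:
send_rows(targets="0.0005 0.0002 0 0 0 0 58;0.0011 0.0005 0 0 0 0 58;0.0011 0.0005 0 0 0 0 58;0.0011 0.0005 0.0015 0 0 0 58;0.0011 0.0005 0.003 0 0 0 58;0.0011 0.0005 0.003 0 0 0 58")

```text
time_s: 23.55
ee_pos: [607.3, -19.5, 109.9]
ee_rot: [-179.9, 0.0, 115.0]
force: [-0.7, 1.2, -0.8]
gripper_width: 59.6
gripper_force: 30.0
```

```bash
python3 -c "
from h import *
avg()"
```

```text
pos [607.31 -19.48 109.99] F [-0.45  1.16 -1.54] w 60.18 t 23.8
```

Emit:
send_rows(targets="0.0005 0.0004 0 0 0 0 58;0.0005 0.0004 0.001 0 0 0 58;0.0005 0.0004 0.002 0 0 0 58;0.0005 0.0004 0.002 0 0 0 58")

```text
time_s: 24.13
ee_pos: [607.1, -18.8, 108.2]
ee_rot: [-179.8, 0.0, 115.0]
force: [-2.7, 1.0, 1.1]
gripper_width: 60.0
gripper_force: 30.0
```

```bash
python3 -c "
from h import *
avg()"
```

```text
pos [607.14 -18.85 108.15] F [-3.48  1.44  0.45] w 60.22 t 24.3833
```

Emit:
send_rows(targets="0 0 0.0005 0 0 0 58;0 0 0.001 0 0 0 58;0 0 0.001 0 0 0 58")

```text
time_s: 24.63
ee_pos: [607.1, -18.8, 107.5]
ee_rot: [-179.8, 0.0, 115.0]
force: [-5.7, 1.2, 3.6]
gripper_width: 59.9
gripper_force: 30.0
```

```bash
python3 -c "
from h import *
avg()"
```

```text
pos [607.07 -18.76 107.53] F [-5.57  1.73  3.75] w 60.11 t 24.8833
```

Emit:
send_rows(targets="0 0 -0.001 0 0 0 58;0.0006 -0.0006 -0.001 0 0 0 58;0.0006 -0.0006 -0.001 0 0 0 58;0.0006 -0.0006 0 0 0 0 58;0.0006 -0.0006 0 0 0 0 58")

```text
time_s: 25.3
ee_pos: [607.0, -18.7, 107.4]
ee_rot: [-179.9, 0.1, 115.0]
force: [-3.7, 0.3, 1.7]
gripper_width: 60.1
gripper_force: 30.0
```

```bash
python3 -c "
from h import *
avg()"
```

```text
pos [606.97 -18.68 107.37] F [-3.27  1.08  1.03] w 59.98 t 25.55
```

Emit:
send_rows(targets="0.0004 -0.0005 0 0 0 0 58;0.0007 -0.0008 0 0 0 0 58;0.0007 -0.0008 0 0 0 0 58")

```text
time_s: 25.8
ee_pos: [606.8, -18.5, 107.3]
ee_rot: [-180.0, 0.1, 115.0]
force: [-0.3, 0.1, -0.1]
gripper_width: 60.3
gripper_force: 30.0
```

```bash
python3 -c "
from h import *
avg()"
```

```text
pos [606.75 -18.42 107.35] F [ 0.39 -0.02 -0.63] w 60.09 t 26.05
```

Forces are almost nil now and the shell carries part of the weight. Down another 1 mm.

Emit:
send_rows(targets="0 0 0.0005 0 0 0 58;0 0 0.001 0 0 0 58;0 0 0.001 0 0 0 58")

```text
time_s: 26.3
ee_pos: [606.6, -18.4, 106.6]
ee_rot: [-180.0, 0.1, 115.0]
force: [2.8, -0.9, 0.8]
gripper_width: 59.6
gripper_force: 30.0
```

```bash
python3 -c "
from h import *
avg()
S=eyes.grab_frame('scene'); print(rimfit(S,[606,-20],137,27,31,rng=8))
f=eyes.grab_frame('wrist')
for z in (136,138,140,142,145): print(z,rimfit(f,[606,-20],z,27,31,rng=6)[0])"
```

```text
pos [606.54 -18.35 106.56] F [ 1.94 -0.6   1.  ] w 59.94 t 26.55
(array([ 96.8, 598. , -28. ]), array([ 95.9, 600.4, -27. ]))
136 [ 95.3 609.  -22. ]
138 [ 98.2 608.  -21. ]
140 [ 99.8 608.  -20. ]
142 [ 97.1 608.  -19. ]
145 [ 76.6 607.  -19. ]
```

Emit:
send_rows(targets="-0.0002 0.0004 0 0 0 0 58;-0.0002 0.0004 0.0005 0 0 0 58;-0.0002 0.0004 0.001 0 0 0 58;-0.0002 0.0004 0.001 0 0 0 58")

```text
time_s: 26.98
ee_pos: [606.4, -18.4, 105.8]
ee_rot: [-179.9, 0.1, 115.0]
force: [0.5, 0.2, 5.6]
gripper_width: 60.1
gripper_force: 30.0
```

```bash
python3 -c "
from h import *
avg()"
```

```text
pos [606.43 -18.44 105.73] F [ 0.8  -0.66  5.35] w 60.12 t 27.2333
```

Axial contact with no side load: it's seated. Ease off the press, then loosen and open.

Emit:
send_rows(targets="0 0 -0.0005 0 0 0 58;0 0 -0.0009 0 0 0 58;0 0 -0.0009 0 0 0 58")

```text
time_s: 27.48
ee_pos: [606.4, -18.4, 105.8]
ee_rot: [-179.9, 0.1, 115.0]
force: [1.8, -0.6, 1.1]
gripper_width: 59.9
gripper_force: 30.0
```

Emit:
send_rows(targets="0 0 0 0 0 0 58;0 0 0 0 0 0 58;0 0 0 0 0 0 58;0 0 0 0 0 0 58", grip_force=4)

```text
time_s: 27.82
ee_pos: [605.7, -18.4, 105.6]
ee_rot: [-179.8, 0.0, 115.0]
force: [2.9, -0.6, -1.5]
gripper_width: 61.0
gripper_force: 4.0
```

Emit:
send_rows(targets="0 0 0 0 0 0 66;0 0 0 0 0 0 68;0 0 0 0 0 0 70;0 0 0 0 0 0 73;0 0 0 0 0 0 77;0 0 0 0 0 0 82;0 0 0 0 0 0 82;0 0 0 0 0 0 82")

```text
time_s: 28.48
ee_pos: [606.2, -18.3, 106.1]
ee_rot: [-179.9, 0.0, 115.0]
force: [0.3, -0.4, -0.4]
gripper_width: 74.8
gripper_force: 0.0
```

```bash
python3 - <<'E'
from h import *
p=avg(2); f=eyes.grab_frame("wrist")
for z in (134,135,136,137,138,139,140,142): print(z,rimfit(f,[607,-20],z,27,31,rng=6)[0])
go([p[0],p[1],255],toolR(115,0))
go([482,-300,255],toolR(78,0),([p[0],p[1],255],toolR(115,0)))
E
```

```text
pos [606.23 -18.34 106.1 ] F [-0.45 -0.33  0.19] w 74.8 t 28.5833
134 [ 85.7 608.  -23. ]
135 [ 94. 608. -22.]
136 [ 95. 608. -22.]
137 [ 98.1 608.  -21. ]
138 [ 98.1 608.  -21. ]
139 [ 95.8 608.  -20. ]
140 [ 97.7 607.  -20. ]
142 [ 93.4 607.  -19. ]
shift m [-1.000e-04 -3.000e-04 -1.489e-01] rotvec [-0.11  0.05 -0.02] rows>= 3.6
shift m [-0.2028 -0.2316 -0.    ] rotvec [-0. -0. 37.] rows>= 7.4
```

Emit:
send_rows(targets="0 0 -0.004 0 0 0 84;0 0 -0.012 0 0 0 84;0 0 -0.03 0 0 0 84;0 0 -0.06 0 0 0 84;0 0 -0.1 0 0 0 84;0 0 -0.14 0 0 0 84;0 0 -0.149 0 0 0 84;0 0 -0.149 0 0 0 84")

```text
time_s: 29.3
ee_pos: [608.5, -18.2, 260.2]
ee_rot: [179.6, 0.3, 115.0]
force: [0.3, -0.9, 0.2]
gripper_width: 76.7
gripper_force: 0.0
```

Emit:
send_rows(targets="-0.203 -0.232 0 0 0 37 84;-0.203 -0.232 0 0 0 37 84;-0.203 -0.232 0 0 0 37 84;-0.203 -0.232 0 0 0 37 84;-0.203 -0.232 0 0 0 37 84;-0.203 -0.232 0 0 0 37 84;-0.203 -0.232 0 0 0 37 84;-0.203 -0.232 0 0 0 37 84;-0.203 -0.232 0 0 0 37 84;-0.203 -0.232 0 0 0 37 84;-0.203 -0.232 0 0 0 37 84;-0.203 -0.232 0 0 0 37 84")

```text
time_s: 30.3
ee_pos: [482.2, -298.8, 255.1]
ee_rot: [-179.9, 0.1, 78.1]
force: [-0.2, 0.6, 0.8]
gripper_width: 76.7
gripper_force: 0.0
```

```bash
python3 - <<'E'
from h import *
p=avg(4); f=eyes.grab_frame("wrist"); S=eyes.grab_frame("scene"); T=eyes.grab_frame("top")
print("short",rimfit(f,[477,-307],90,27,31,rng=12),rimfit(S,[477,-307],90,27,31,rng=10),rimfit(T,[477,-307],90,27,31,rng=10))
print("jar",rimfit(f,[490,-244],85,25,24,rng=10),"pot",rimfit(f,[462,-368],70,29,28,rng=10))
print("longS",rimfit(S,[607,-20],137,27,31,rng=6),"longT",rimfit(T,[607,-20],137,27,31,rng=6))
E
```

```text
pos [ 482.42 -298.96  255.52] F [-0.17 -0.13 -0.  ] w 76.58 t 30.5
short (array([ 104.8,  475. , -307. ]), array([ 103.4,  475.4, -306.8])) (array([ 104.5,  480. , -307. ]), array([ 104. ,  480.2, -307.4])) (array([  97.1,  473. , -297. ]), array([  96.8,  472.8, -297.4]))
jar (array([ 104.7,  492. , -243. ]), array([ 101.4,  491.8, -242.6])) pot (array([ 116.9,  464. , -373. ]), array([ 115.4,  464. , -372.8]))
longS (array([104., 607., -22.]), array([103.5, 606.6, -20.2])) longT (array([113.6, 604. , -17. ]), array([113. , 604.4, -16.8]))
```

```bash
python3 - <<'E'
from h import *
go([477,-307,60],toolR(78,0))
E
```

```text
shift m [-0.0079 -0.0034  0.1958] rotvec [-0.05  0.11  0.03] rows>= 4.7
```

Emit:
send_rows(targets="-0.008 -0.0034 0.02 0 0 0 84;-0.008 -0.0034 0.05 0 0 0 84;-0.008 -0.0034 0.085 0 0 0 84;-0.008 -0.0034 0.12 0 0 0 84;-0.008 -0.0034 0.15 0 0 0 84;-0.008 -0.0034 0.175 0 0 0 84;-0.008 -0.0034 0.19 0 0 0 84;-0.008 -0.0034 0.196 0 0 0 84;-0.008 -0.0034 0.196 0 0 0 84;-0.008 -0.0034 0.196 0 0 0 84")

```text
time_s: 31.48
ee_pos: [477.3, -307.8, 60.4]
ee_rot: [180.0, 0.1, 78.0]
force: [0.0, -0.5, 0.5]
gripper_width: 76.5
gripper_force: 0.0
```

Emit:
send_rows(targets="0 0 0 0 0 0 76;0 0 0 0 0 0 72;0 0 0 0 0 0 69;0 0 0 0 0 0 66;0 0 0 0 0 0 62;0 0 0 0 0 0 58;0 0 0 0 0 0 58;0 0 0 0 0 0 58", grip_force=30)

```text
time_s: 32.15
ee_pos: [477.0, -307.9, 60.6]
ee_rot: [180.0, 0.1, 78.0]
force: [-2.0, 0.2, 6.3]
gripper_width: 60.1
gripper_force: 30.0
```

Emit:
send_rows(targets="0 0 -0.002 0 0 0 58;0 0 -0.006 0 0 0 58;0 0 -0.012 0 0 0 58;0 0 -0.025 0 0 0 58;0 0 -0.045 0 0 0 58;0 0 -0.07 0 0 0 58;0 0 -0.1 0 0 0 58;0 0 -0.13 0 0 0 58;0 0 -0.155 0 0 0 58;0 0 -0.17 0 0 0 58;0 0 -0.17 0 0 0 58;0 0 -0.17 0 0 0 58")

```text
time_s: 33.15
ee_pos: [477.0, -307.3, 230.1]
ee_rot: [180.0, 0.1, 78.0]
force: [0.4, -0.3, -1.5]
gripper_width: 60.0
gripper_force: 30.0
```

```bash
python3 - <<'E'
from h import *
p=avg(4); S=eyes.grab_frame("scene"); f=eyes.grab_frame("wrist")
for z in (p[2]+28,p[2]+31,p[2]+34): print(z,rimfit(f,p[:2],z,27,31,rng=6)[0],rimfit(S,p[:2],z,27,31,rng=8)[0])
go([607.5,-20.5,230],toolR(115,0),(p,pose()[1]))
E
```

```text
pos [ 476.16 -306.74  228.19] F [ 0.06  0.12 -1.24] w 60.03 t 33.35
256.1874128815091 [  90.6  477.2 -306.7] [  38.6  468.2 -298.7]
259.1874128815091 [  89.9  477.2 -305.7] [  43.1  468.2 -298.7]
262.1874128815091 [  85.5  478.2 -304.7] [  47.2  468.2 -298.7]
shift m [ 0.3073  0.0689 -0.0023] rotvec [-2.100e-01 -1.000e-02 -3.702e+01] rows>= 7.6
```

Emit:
send_rows(targets="0.015 0.004 0 0 0 -2 58;0.04 0.009 0 0 0 -5 58;0.07 0.016 0 0 0 -9 58;0.1 0.023 0 0 0 -13 58;0.13 0.03 0 0 0 -17 58;0.16 0.036 0 0 0 -21 58;0.19 0.043 0 0 0 -25 58;0.22 0.05 0 0 0 -29 58;0.25 0.057 0 0 0 -33 58;0.28 0.063 0 0 0 -35.5 58;0.3 0.067 0 0 0 -37 58;0.306 0.0697 -0.002 0 0 -37 58")

```text
time_s: 34.45
ee_pos: [609.3, -19.3, 229.7]
ee_rot: [-179.8, -0.1, 115.2]
force: [0.0, -0.0, -0.6]
gripper_width: 60.0
gripper_force: 30.0
```

```bash
python3 - <<'E'
from h import *
p=avg(4); S=eyes.grab_frame("scene"); f=eyes.grab_frame("wrist"); rz=p[2]+29.6
print("short rim",rimfit(f,p[:2],rz,27,31,rng=6)[0],rimfit(S,p[:2],rz,27,31,rng=8)[0])
print("long rim",rimfit(f,[607.6,-20.8],137.5,27,31,rng=6)[0],rimfit(S,[607.6,-20.8],137.5,27,31,rng=6)[0])
go([608,-21.7,195],toolR(115,0),(p,pose()[1]))
E
```

```text
pos [609.03 -21.96 230.59] F [ 0.08 -0.39 -0.81] w 60.25 t 34.65
short rim [ 92.5 609.  -23. ] [ 91.5 605.  -24. ]
long rim [104.2 607.6 -20.8] [ 88.5 606.6 -18.8]
shift m [ 0.0007 -0.0007  0.0356] rotvec [-0.15  0.06 -0.12] rows>= 0.9
```

Emit:
send_rows(targets="0.0017 -0.0005 0.004 0 0 0 58;0.0017 -0.0005 0.01 0 0 0 58;0.0017 -0.0005 0.018 0 0 0 58;0.0017 -0.0005 0.026 0 0 0 58;0.0017 -0.0005 0.032 0 0 0 58;0.0017 -0.0005 0.035 0 0 0 58;0.0017 -0.0005 0.035 0 0 0 58")

```text
time_s: 35.33
ee_pos: [607.0, -21.2, 194.8]
ee_rot: [-179.8, -0.0, 115.0]
force: [-0.4, 0.4, -0.9]
gripper_width: 59.9
gripper_force: 30.0
```

Emit:
send_rows(targets="0 0 0.004 0 0 0 58;0 0 0.01 0 0 0 58;0 0 0.016 0 0 0 58;0 0 0.021 0 0 0 58;0 0 0.024 0 0 0 58;0 0 0.024 0 0 0 58;0 0 0.024 0 0 0 58")

```text
time_s: 35.92
ee_pos: [607.5, -21.2, 171.9]
ee_rot: [-179.9, 0.0, 115.0]
force: [0.0, -1.0, -1.2]
gripper_width: 60.0
gripper_force: 30.0
```

```bash
python3 -c "
from h import *
avg()"
```

```text
pos [607.76 -21.24 172.38] F [-0.2   0.45 -0.92] w 59.89 t 36.1667
```

No contact yet, about 24 mm above the seat. Continuing down.

Emit:
send_rows(targets="0 0 0.002 0 0 0 58;0 0 0.005 0 0 0 58;0 0 0.008 0 0 0 58;0 0 0.010 0 0 0 58;0 0 0.01 0 0 0 58;0 0 0.01 0 0 0 58")

```text
time_s: 36.67
ee_pos: [607.4, -21.2, 161.8]
ee_rot: [-179.9, 0.0, 115.0]
force: [0.4, -0.9, -1.5]
gripper_width: 59.5
gripper_force: 30.0
```

Emit:
send_rows(targets="0 0 0.002 0 0 0 58;0 0 0.004 0 0 0 58;0 0 0.004 0 0 0 58;0 0 0.004 0 0 0 58")

```text
time_s: 37.0
ee_pos: [607.5, -21.2, 158.0]
ee_rot: [-179.9, 0.0, 115.0]
force: [0.2, 0.5, -1.6]
gripper_width: 59.9
gripper_force: 30.0
```

```bash
python3 -c "
from h import *
avg()"
```

```text
pos [607.55 -21.26 158.15] F [-0.03 -0.01 -1.08] w 59.97 t 37.25
```

Emit:
send_rows(targets="0 0 0.0015 0 0 0 58;0 0 0.003 0 0 0 58;0 0 0.004 0 0 0 58;0 0 0.004 0 0 0 58;0 0 0.004 0 0 0 58")

```text
time_s: 37.67
ee_pos: [607.8, -21.2, 154.1]
ee_rot: [-179.9, 0.1, 115.0]
force: [-0.1, -0.1, -1.0]
gripper_width: 60.1
gripper_force: 30.0
```

```bash
python3 -c "
from h import *
avg()"
```

```text
pos [607.73 -21.19 154.16] F [ 1.29  1.03 -1.02] w 60.08 t 37.9167
```

Emit:
send_rows(targets="0 0 0.001 0 0 0 58;0 0 0.002 0 0 0 58;0 0 0.002 0 0 0 58")

```text
time_s: 38.17
ee_pos: [607.8, -21.1, 152.1]
ee_rot: [-179.9, 0.1, 115.0]
force: [2.8, 1.5, -1.5]
gripper_width: 60.4
gripper_force: 30.0
```

```bash
python3 -c "
from h import *
avg()"
```

```text
pos [607.82 -21.17 152.12] F [ 1.83  0.99 -1.16] w 60.03 t 38.4167
```

Emit:
send_rows(targets="0.0001 0.0006 0 0 0 0 58;0.0001 0.0006 0.0005 0 0 0 58;0.0001 0.0006 0.0012 0 0 0 58;0.0001 0.0006 0.0012 0 0 0 58")

```text
time_s: 38.75
ee_pos: [607.9, -20.9, 150.9]
ee_rot: [-179.9, 0.0, 115.0]
force: [2.0, 0.7, -1.2]
gripper_width: 60.0
gripper_force: 30.0
```

```bash
python3 -c "
from h import *
avg()"
```

```text
pos [607.92 -20.9  150.87] F [ 0.98  1.12 -0.1 ] w 59.96 t 39.0
```

Emit:
send_rows(targets="0 0 0.0005 0 0 0 58;0 0 0.001 0 0 0 58;0 0 0.001 0 0 0 58")

```text
time_s: 39.25
ee_pos: [608.0, -20.9, 150.1]
ee_rot: [-179.9, 0.0, 115.0]
force: [0.6, 2.0, 1.2]
gripper_width: 59.8
gripper_force: 30.0
```

```bash
python3 -c "
from h import *
avg()"
```

```text
pos [607.98 -20.86 150.04] F [0.66 1.67 1.42] w 60.0 t 39.5
```

Emit:
send_rows(targets="0.0004 0.0003 0 0 0 0 58;0.0004 0.0003 0.0004 0 0 0 58;0.0004 0.0003 0.0008 0 0 0 58;0.0004 0.0003 0.0008 0 0 0 58")

```text
time_s: 39.83
ee_pos: [608.0, -20.6, 149.3]
ee_rot: [-179.9, 0.1, 115.0]
force: [-0.4, 0.4, 2.9]
gripper_width: 60.0
gripper_force: 30.0
```

```bash
python3 -c "
from h import *
avg()"
```

```text
pos [607.97 -20.63 149.28] F [-1.36 -0.46  3.97] w 60.02 t 40.0833
```

Emit:
send_rows(targets="0 0 -0.0003 0 0 0 58;0 0 -0.0007 0 0 0 58;0 0 -0.0007 0 0 0 58")

```text
time_s: 40.33
ee_pos: [607.9, -20.6, 149.3]
ee_rot: [-179.8, 0.0, 115.0]
force: [-1.2, -0.2, 2.0]
gripper_width: 60.0
gripper_force: 30.0
```

Emit:
send_rows(targets="0 0 0 0 0 0 58;0 0 0 0 0 0 58;0 0 0 0 0 0 58;0 0 0 0 0 0 58", grip_force=4)

```text
time_s: 40.67
ee_pos: [607.7, -20.5, 149.3]
ee_rot: [-179.8, 0.0, 115.0]
force: [-0.9, -1.6, -1.7]
gripper_width: 61.0
gripper_force: 4.0
```

Emit:
send_rows(targets="0 0 0 0 0 0 66;0 0 0 0 0 0 68;0 0 0 0 0 0 70;0 0 0 0 0 0 73;0 0 0 0 0 0 77;0 0 0 0 0 0 82;0 0 0 0 0 0 82;0 0 0 0 0 0 82")

```text
time_s: 41.33
ee_pos: [608.3, -20.4, 149.9]
ee_rot: [-179.9, 0.1, 115.0]
force: [0.4, -0.1, 0.1]
gripper_width: 74.7
gripper_force: 0.0
```

```bash
python3 - <<'E'
from h import *
p=avg(2); f=eyes.grab_frame("wrist")
for z in (172,174,176,177,178,179,180,182,185): print(z,rimfit(f,[608,-21],z,27,31,rng=4)[0])
E
```

```text
pos [608.22 -20.41 149.87] F [ 0.03  0.46 -0.16] w 74.9 t 41.4333
172 [ 85.9 608.  -22. ]
174 [ 90.6 608.  -22. ]
176 [ 95. 608. -21.]
177 [ 94.7 608.  -21. ]
178 [ 94.4 608.  -20. ]
179 [ 94.4 607.  -20. ]
180 [ 92.8 607.  -19. ]
182 [ 85.6 607.  -18. ]
185 [ 82.9 607.  -18. ]
```

Rim at about 177 mm, as expected when seated. Retreat upwards.

Emit:
send_rows(targets="0 0 -0.004 0 0 0 84;0 0 -0.012 0 0 0 84;0 0 -0.03 0 0 0 84;0 0 -0.06 0 0 0 84;0 0 -0.09 0 0 0 84;0 0 -0.12 0 0 0 84;0 0 -0.13 0 0 0 84;0 0 -0.13 0 0 0 84")

```text
time_s: 42.15
ee_pos: [609.8, -20.3, 283.8]
ee_rot: [179.7, 0.3, 115.0]
force: [0.2, 0.9, 0.3]
gripper_width: 76.4
gripper_force: 0.0
```

```bash
python3 - <<'E'
from h import *
p=avg(2); f=eyes.grab_frame("wrist"); S=eyes.grab_frame("scene"); T=eyes.grab_frame("top")
for z in (170,174,177,180,184): print(z,rimfit(f,[608,-21],z,27,31,rng=4)[0],rimfit(S,[608,-21],z,27,31,rng=6)[0])
print("jar",rimfit(S,[492,-244],85,25,24,rng=8)[0],"pot",rimfit(S,[464,-372],70,29,28,rng=8)[0],"bottle/tin",rimfit(S,[648,-108],190,12,13,rng=15)[0],rimfit(S,[700,-292],100,38,37,rng=10)[0])
E
```

```text
pos [608.25 -20.23 280.05] F [-0.26  0.16  0.05] w 76.61 t 42.25
170 [114.9 610.  -22. ] [107.2 604.  -19. ]
174 [113.9 607.  -21. ] [105.9 607.  -21. ]
177 [114.4 607.  -20. ] [104.8 609.  -22. ]
180 [114. 607. -19.] [104.3 613.  -24. ]
184 [112. 606. -18.] [103. 614. -26.]
jar [ 101.1  493.  -246. ] pot [ 109.4  471.  -376. ] bottle/tin [ 81. 663. -98.] [ 103.6  709.  -297. ]
```

```bash
python3 - <<'E'
from h import *
S=eyes.grab_frame("scene")["image"]; a=cv2.imread("pics/scene0.png")
for n,(x,y,w,h) in dict(pot=(120,240,40,38),jar=(184,222,26,38),bottle=(262,228,34,58),tin=(190,295,50,58),bowl=(398,188,64,60),tape=(326,138,26,26),brush=(364,166,50,30)).items():
    A=a[y:y+h,x:x+w].astype(np.float32).mean(2);B=S[y:y+h,x:x+w].astype(np.float32).mean(2)
    print(n,np.round(np.abs(A-B).mean(),1),np.round(cv2.phaseCorrelate(A,B),2))
E
```

```text
Traceback (most recent call last):
ValueError: setting an array element with a sequence. The requested array has an inhomogeneous shape after 1 dimensions. The detected shape was (2,) + inhomogeneous part.
```

```bash
python3 - <<'E'
from h import *
S=eyes.grab_frame("scene")["image"]; a=cv2.imread("pics/scene0.png")
for n,(x,y,w,h) in dict(pot=(120,240,40,38),jar=(184,222,26,38),bottle=(262,228,34,58),tin=(190,295,50,58),bowl=(398,188,64,60),tape=(326,138,26,26),brush=(364,166,50,30)).items():
    A=a[y:y+h,x:x+w].astype(np.float32).mean(2);B=S[y:y+h,x:x+w].astype(np.float32).mean(2)
    print(n,round(float(np.abs(A-B).mean()),1),np.round(cv2.phaseCorrelate(A,B)[0],2))
E
```

```text
pot 10.3 [-0.04 -0.03]
jar 14.7 [0.61 0.19]
bottle 9.4 [-0.11  0.07]
tin 9.8 [-0.02 -0.01]
bowl 9.0 [ 0.06 -0.13]
tape 34.2 [  6.2  -10.85]
brush 15.1 [-0.43 -0.35]
```

```bash
python3 - <<'E'
from h import *
S=eyes.grab_frame("top")["image"]; a=cv2.imread("pics/top0.png")
x,y,w,h=160,258,34,30
A=a[y:y+h,x:x+w].astype(np.float32).mean(2);B=S[y:y+h,x:x+w].astype(np.float32).mean(2)
print(float(np.abs(A-B).mean()),cv2.phaseCorrelate(A,B)); 
s=env.state(); print(s["force"],s["time_s"]); env.job_done()
E
```

```text
11.61111068725586 ((0.19188111878205305, -0.13770061844608783), 0.818774386246999)
[-0.63960655 -0.12558617  0.13694722] 42.55
the job is handed in; nothing more can be done
```

I handed the job in at 42.6 s: the long sleeve stood by itself on the bench and is now nested in the shell, the short sleeve is nested in it, and the bystanders did not visibly move; the long sleeve slipped from my first grip and slid about 100 mm before I regripped it.

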